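Set a steering damper four clicks out from fully closed

TASK

Set the gold steering damper that is bolted on the motorcycle's top yoke: with a fingertip against the tab of its black dial, push the dial clockwise until it comes up against its closed stop, then push it back anticlockwise exactly four clicks and leave it resting in that click. Push only: do not pinch the dial or pick the yoke up, keep the yoke where it stands, and leave the other things on the chest alone.

Things in the scene. Friction and masses are not known exactly. Their poses are not given: they have to be found in the camera images.
- damper_yoke: Bare-metal motorcycle top yoke lying loose on the chest, 30 mm thick, about 3 kg, a gold rotary steering damper bolted on its middle. Origin on the dial's axis at the yoke's underside. x points to the side of the two open fork clamps (64 mm across, at x 30, y +90 and -90 mm; away from the robot at yaw 0), y left, z up. A dark link arm, 36 mm high, sticks out to x -93 mm.
- dial_axis (a point): Centre of the black dial's underside, 58.5 mm above the yoke's underside, on the dial's vertical axis; axes as the yoke's. The dial is a knurled disc 53 mm across and 10 mm thick, hub 28 mm high, on the damper's flat round top (77 mm across). Nothing of the yoke but dial and tab stands above z 60 mm. The damper's top has a white mark every click, the longest at the closed stop.
- dial (a joint): Angle of the dial, rad, growing anticlockwise seen from above. 0 = closed stop (gives to -0.02). Clicks every 0.349 rad (20 degrees): 0, 0.349, 0.698, 1.047, 1.396 and on, 12 to the open stop; starts 6 to 9 open. Leaving a click takes about 0.1 N m (2 to 3 N at the tab); past half way it snaps on into the next, ahead of the finger. Released, it settles in the nearest click.
- tab_face (a point): Middle of the tab's thickness, 36 mm from the dial's axis, 80.5 mm above the yoke's underside: push here. x runs outward along the tab, y anticlockwise. The tab is an upright radial fin on the dial, 14 mm thick, reaching 46 mm from the axis, top 89 mm above the chest, white line on top. With the dial at q the tab points at 1.745 + q (rad, anticlockwise) from the yoke's +x.
- left_half: The half of the dial (disc, hub and tab flank) on the anticlockwise side of the tab's middle. The flank has a ribbed black rubber pad, 14 to 44 mm from the axis, 69.5 to 85.5 mm above the chest: pushed to turn the dial clockwise. Origin at the centre of the dial's underside, x along the tab.
- right_half: The other half of the dial, with the same pad on the tab's clockwise flank: pushed to turn the dial anticlockwise. Pressing both halves at once is pinching. Origin as for the left half.
- aerosol: Bystander: red and white aerosol can, 58 mm across, 212 mm tall. Origin at the centre of its underside.
- oil_can: Bystander: red-capped aerosol can, 67 mm across, 226 mm tall. Origin at the centre of its underside.
- filter: Bystander: blue oil filter, 70 mm across, 89 mm tall. Origin at the centre of its underside.
- tin: Bystander: short tin can with a blue label, 75 mm across, 58 mm tall. Origin at the centre of its underside.
- brush_tin: Bystander: cream tin with a brush handle standing in it, 85 mm across, 191 mm tall over the handle. Origin at the centre of its underside.
- tape: Bystander: roll of masking tape lying flat, 100 mm across, 25 mm high. Origin at the centre of its underside.
- driver: Bystander: blue-handled screwdriver lying flat, 203 mm long, 31 mm high. Origin at the centre of its underside.
- spanner: Bystander: steel spanner lying flat, 134 mm long, 8 mm high. Origin at the centre of its underside.

How it is judged (in metres and radians):
On the way:
1. the dial is turned fully clockwise, against its closed stop (value of joint dial below 0.08 rad), for 0.2 s.
At the end, for the whole second after the job is handed in: The dial rests in the fourth click from the closed stop (1.396 rad, within 0.1 rad), after having been fully closed (below 0.08 rad for 0.2 s); the yoke lies flat within 25 mm of where it stood, and every bystander within 30 mm of where it stood (value of joint dial between 1.29628 and 1.49628 rad and velocity of joint dial between -0.1 and 0.1 rad/s and distance of damper_yoke from where it was at the start of the episode below 0.025 m and angle between damper_yoke's own z axis and vertical below 0.06 rad and distance of each of aerosol, oil_can, filter, tin, brush_tin, tape, driver, spanner from where it was at the start of the episode below 0.03 m); the robot touches nothing.
It fails at once if the dial is pinched (its two halves pressed by the fingers with more than 1 N each at once) (contact force between the fingers and left_half above 1 N and contact force between the fingers and right_half above 1 N).
It fails at once if the yoke is lifted more than 10 mm, tipped, or shoved more than 25 mm (height (world z) of damper_yoke above 0.01 m or not (distance of damper_yoke from where it was at the start of the episode below 0.025 m and angle between damper_yoke's own z axis and vertical below 0.06 rad)).
It fails at once if a bystander is moved more than 30 mm (not (distance of each of aerosol, oil_can, filter, tin, brush_tin, tape, driver, spanner from where it was at the start of the episode below 0.03 m)).
It also fails if it takes over 64 s, if anything falls off the work surface, if the arm or the gripper's body presses on something with over 40 N, if the wrist force passes 120 N, or if a joint passes its speed limit or range.

ROBOT

A 6-joint arm with a two-finger parallel gripper is mounted at the origin on a cart in front of the work surface, level with it; the furniture and walls round the work are solid. World frame = base frame: x ahead of the robot, y to its left, z up, the work surface at z = 0. Lengths are in mm, angles in rad, forces in N, time in s.
With the tool pointing down it reaches from about 200 to 875 mm from the base axis. Payload 3.4 kg.
Tool frame: the origin (TCP) lies on the centre line of the jaws, within the pads' length; the fingertips stand 11 mm ahead of it and the grasp point (between the pads) lies 8 mm behind it; z points along the fingers, y is the line along which they close (so a half turn about z gives the same grasp; the last joint's range is limited). The gripper opens to 94 mm and grips with 3 to 60 N. Pads are 16 mm wide; open, the fingers measure 119 mm over their backs; the gripper's body (75 mm by 177 mm) begins 78 mm behind the grasp point.
Start: joints at [1.201, 0.276, 1.505, -0, 1.361, -0.121], TCP at [141.605, 557.329, 183.393] pointing down, gripper open.
Joint ranges: [-2.89, 2.89], [-0.75, 2.08], [0.22, 2.7], [-1.18, 4.32], [0.11, 2.71], [-2.7, 2.7]. Speed limits (rad/s): [2.57, 2.57, 3.14, 3.14, 3.14, 3.14].

INTERFACE

Orientations are given as a unit quaternion [x, y, z, w].
In Python, from station import env gives the robot as it stands. The module is installed in compiled form; this text tells all that it offers.
- The arm moves only by the shell command python3 -m creep 'ROWS' [FORCE]. ROWS is JSON, a list of rows, each a list of 3 entries, a list of its own where there are three numbers: the shift along the tool's x, y, z in cm, then the turn, a rotation vector about the tool's x, y, z in degrees, then the closure in counts, from 0 (fully open) to 255 (shut). In form: [[[dx, dy, dz], [ax, ay, az], grip], ...]. A call has exactly 5 rows; each row shifts and turns the commanded pose from where the row before left it, along the tool's axes as they then stand; what a row does not reach is not made up. A row lasts 1/10 s, in which the tool goes at most 50 mm and 8.59 degrees, less where a joint would pass 70% of its speed; a pose out of reach is approached as far as the arm can. A call with a gripper value outside its range is refused whole. The fingers move at their own pace and stop on an object; FORCE is the grip in N (left out, the last holds). Time passes only in rows, so rows that do not move let the fingers close, or fill a call up. It gives the time, the measured TCP pose, the force, the opening and the grip force at its end, in the units of the state.
- env.state(): the state, without advancing time (a new reading comes with each control period).
- env.capture(name): name is "scene" or "top"; returns a dict with "img" (480x640x3 uint8, red, green, blue), "intrinsics" (3x3 intrinsics, pixels), "dist" ([k1, k2, p1, p2, k3] as OpenCV has them; the pictures are not rectified), "extrinsics" (4x4, takes a point from camera to world coordinates). Camera axes: x right, y up, looking along -z (the intrinsics and any distortion apply to the point x, -y, -z); pixel columns grow to the right and rows downward; lengths in mm; the calibration is good to about 2 mm. A picture is of the moment at which its call begins. There is no depth.
- env.job_done(): hands the job in; it is judged then, once.
The state is a dict: "time": time; "q": joint angles; "joint_velocities": joint speeds; "joint_efforts": joint torques, N m; "position": TCP position; "tool_rot": TCP orientation; "wrist_force": force on the tool from outside, world axes, zero at the start; "ft_torque": the same for the moment, N m; "width": finger opening in mm; "gripper_force": force on a finger pad.
Only numpy, scipy, OpenCV 4.12 (cv2) and the standard library are available. Lean on these libraries where they do the work, as an engineer would, in place of code of your own. Each camera call takes 0.05 s, during which the arm holds its last target. There are 200 camera calls.

## Working session

There is one attempt and no reset: what is moved stays moved. The work goes in short steps, Python scripts to look and compute and a shell command to move; the robot and the scene stay as the last step left them, time stands still between calls to the robot, and variables do not carry over. Pictures are saved under pics/ and viewed, at most 10 in all, crops included, and the job is handed in when it is done.

```bash
mkdir -p pics; cat > h.py <<'E'
import numpy as np, cv2
from station import env
def ray(c,u,v):
    K=np.array(c["intrinsics"],float);d=np.array(c["dist"],float);E=np.array(c["extrinsics"],float)
    p=cv2.undistortPoints(np.array([[[u,v]]],float),K,d)[0,0]
    return E[:3,3],E[:3,:3]@np.array([p[0],-p[1],-1.])
def onz(c,u,v,z):
    o,r=ray(c,u,v);return o+r*(z-o[2])/r[2]
def proj(c,P):
    K=np.array(c["intrinsics"],float);d=np.array(c["dist"],float);E=np.array(c["extrinsics"],float)
    q=(np.atleast_2d(P)-E[:3,3])@E[:3,:3]; q=q*[1,-1,-1]
    return cv2.projectPoints(q,np.zeros(3),np.zeros(3),K,d)[0][:,0]
E
python3 - <<'E'
from h import *
for n in("scene","top"):
    c=env.capture(n);cv2.imwrite(f"pics/{n}0.png",c["img"][:,:,::-1]);print(n,np.round(c["extrinsics"],2).tolist(),c["intrinsics"][0])
s=env.state();print(s["time"],s["position"],s["tool_rot"],s["width"],s["wrist_force"])
E
```

```text
scene [[-0.87, 0.36, -0.32, 269.28], [-0.49, -0.68, 0.55, 483.54], [-0.02, 0.64, 0.77, 754.57], [0.0, 0.0, 0.0, 1.0]] [451.95244498   0.         325.5718775 ]
top [[0.03, 1.0, -0.08, 473.2], [-1.0, 0.03, 0.03, 10.05], [0.03, 0.08, 1.0, 985.96], [0.0, 0.0, 0.0, 1.0]] [486.76583932   0.         315.17486425]
0.1 [141.38238736 556.77695832 182.59531514] [ 1.24089784e-01  9.92270645e-01 -8.05619998e-04 -2.09365651e-04] 93.83941569016314 [-0.37103112 -0.08645357  0.05652297]
```

View pics/top0.png

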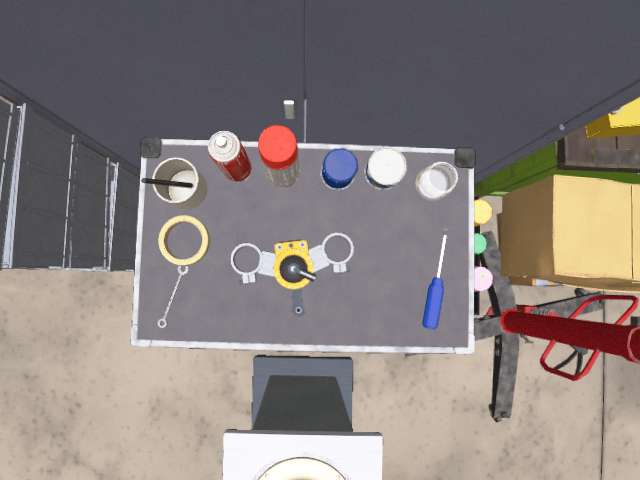

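View pics/scene0.png

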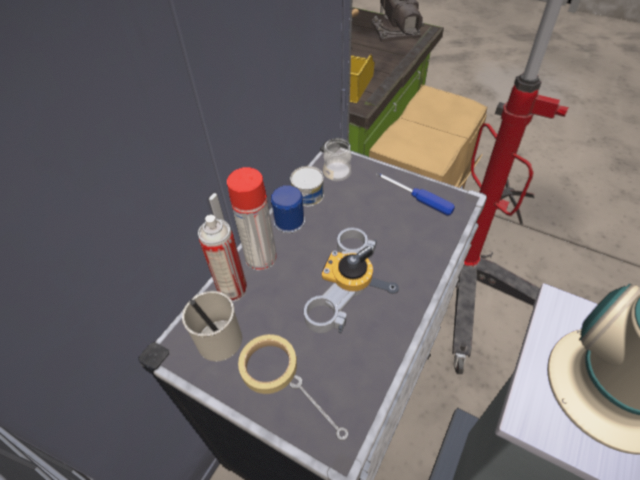

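The top view shows the dial at about (294,269) with its tab pointing to (315,279), fork clamps at (247,259) and (338,249), and the link arm's end at (298,310). The scene view shows the dial at about (352,265). No bystander is close to the dial. I'll zoom in for the marks and measure.

```bash
python3 - <<'E'
from h import *
c=env.capture("top");im=c["img"][:,:,::-1].copy()
s=env.capture("scene");i2=s["img"][:,:,::-1]
a=cv2.resize(im[225:325,225:360],None,fx=5,fy=5,interpolation=cv2.INTER_CUBIC)
b=cv2.resize(i2[220:300,310:410],None,fx=5,fy=5,interpolation=cv2.INTER_CUBIC)
cv2.imwrite("pics/ta.png",a);cv2.imwrite("pics/sb.png",b)
g=cv2.cvtColor(im,cv2.COLOR_BGR2GRAY)
# clamps: hole circles at z30
for (u,v) in((247,259),(338,249)): print("clamp",onz(c,u,v,30))
hsv=cv2.cvtColor(im,cv2.COLOR_BGR2HSV)
m=cv2.inRange(hsv[225:325,225:360],(12,120,90),(35,255,255));
print("gold pix bbox",cv2.boundingRect(m))
for p in((294,269),(315,279)): print(onz(c,*p,86.5))
print("link end",onz(c,298,310,36))
E
```

```text
clamp [497.47927742 118.10451146  30.        ]
clamp [522.0014769 -59.8667846  30.       ]
gold pix bbox (49, 15, 39, 49)
[480.03135332  24.60302995  86.5       ]
[462.67760285 -14.56273039  86.5       ]
link end [401.38919446  15.40993127  36.        ]
```

View pics/ta.png

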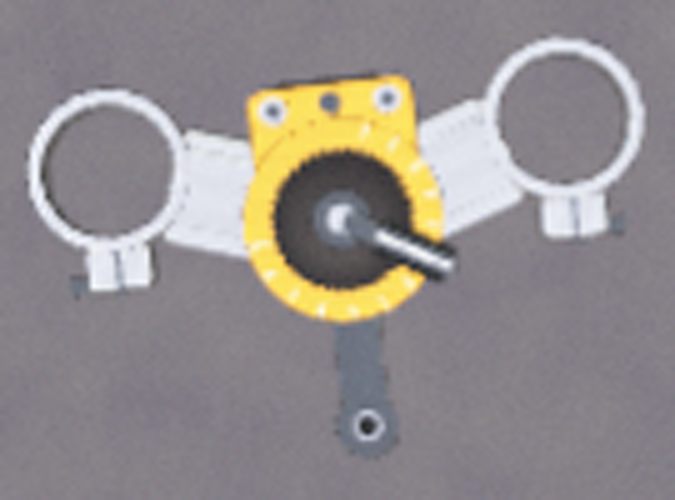

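View pics/sb.png

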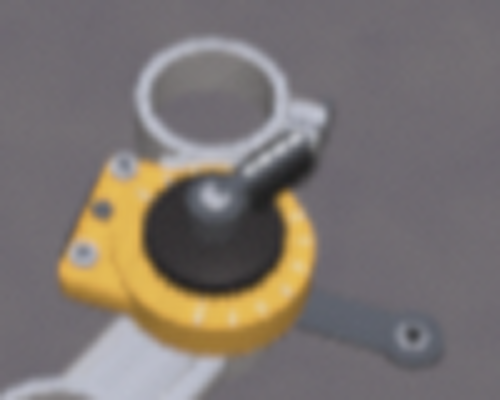

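Yaw comes out at about 0.137, the axis at about (480,25) and the tab at about 247.8° in world, so the dial is 7 clicks open. I'll carry the closed fingers, tool y along the tab, round to its anticlockwise side.

```bash
python3 -m creep '[[[-3.2,-3.1,0],[0,0,0],255],[[-3.2,-3.1,0],[0,0,0],255],[[-3.2,-3.1,0],[0,0,0],255],[[-3.2,-3.1,0],[0,0,0],255],[[-3.2,-3.1,0],[0,0,0],255]]' 10
python3 -m creep '[[[-3.2,-3.1,0],[0,0,0],255],[[-3.2,-3.1,0],[0,0,0],255],[[-3.2,-3.1,0],[0,0,0],255],[[-3.2,-3.1,0],[0,0,0],255],[[-3.2,-3.1,0],[0,0,0],255]]'
python3 -m creep '[[[-3.2,-3.1,0],[0,0,0],255],[[-3.2,-3.1,0],[0,0,0],255],[[-3.2,-3.1,0],[0,0,0],255],[[-3.2,-3.1,0],[0,0,0],255],[[0,0,0],[0,0,8],255]]'
cat > rel.py <<'E'
from h import *
from scipy.spatial.transform import Rotation as R
import sys
A=np.array([480.,25.]);Y=0.137
s=env.state();p=np.array(s["position"]);M=R.from_quat(s["tool_rot"]).as_matrix()
print("t",round(s["time"],2),"p",p.round(1),"F",np.round(s["wrist_force"],1),"w",round(s["width"],1),"q6",round(s["q"][5],2))
yaw=np.degrees(np.arctan2(M[1,1],M[0,1]));print("yaw_y",round(yaw,1),"tab angle aligned",round(yaw+180,1),"-> dial q",round(np.radians(yaw+180)-Y-1.745,3))
a=M.T@(np.array([*A,0])-[p[0],p[1],0]);print("axis in tool xy (mm)",a[:2].round(1),"tilt z",M[:,2].round(3))
E
python3 rel.py
```

```text
time: 0.7
position: [259.0, 366.1, 183.3]
tool_rot: [0.124, 0.992, 0.0, 0.0]
wrist_force: [-0.6, -0.2, -0.4]
width: 57.8
gripper_force: 0.0
time: 1.2
position: [375.9, 176.5, 183.5]
tool_rot: [0.124, 0.992, 0.0, 0.0]
wrist_force: [0.6, 0.1, -0.1]
width: 17.4
gripper_force: 0.0
time: 1.7
position: [472.1, 21.7, 183.1]
tool_rot: [0.197, 0.98, -0.001, 0.001]
wrist_force: [-0.9, 1.3, 0.7]
width: 0.6
gripper_force: 0.0
t 1.7 p [472.1  21.7 183.1] F [-0.9  1.3  0.7] w 0.6 q6 -1.27
yaw_y 67.3 tab angle aligned 247.3 -> dial q 2.434
axis in tool xy (mm) [-6.   6.1] tilt z [ 0.002 -0.002 -1.   ]
```

```bash
python3 -m creep '[[[-1.5,-1.5,0],[0,0,0],255],[[-1.5,-1.5,0],[0,0,0],255],[[0,0,3.5],[0,0,0],255],[[0,0,3],[0,0,0],255],[[0,0,0],[0,0,0],255]]'
python3 rel.py
python3 - <<'E'
from h import *
c=env.capture("scene");im=c["img"][:,:,::-1]
cv2.imwrite("pics/s1.png",cv2.resize(im[180:310,270:430],None,fx=4,fy=4,interpolation=cv2.INTER_CUBIC))
E
```

```text
time: 2.2
position: [481.8, -12.4, 114.9]
tool_rot: [0.193, 0.981, -0.0, -0.004]
wrist_force: [0.2, 0.4, 0.6]
width: 0.3
gripper_force: 0.0
t 2.2 p [481.8 -12.4 114.9] F [0.2 0.4 0.6] w 0.3 q6 -1.35
yaw_y 67.7 tab angle aligned 247.7 -> dial q 2.441
axis in tool xy (mm) [15.8 33.9] tilt z [-0.009  0.002 -1.   ]
```

View pics/s1.png

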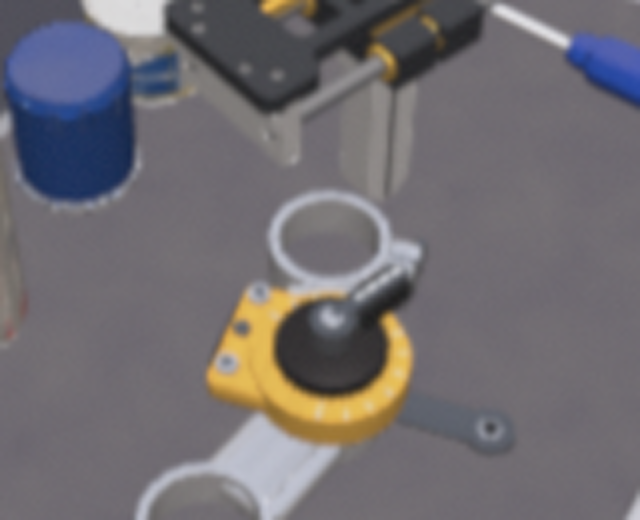

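The fingers hang above and beyond the tab at crop pixel (375,190), clear of everything. The tab lies at (385,285). I'll widen the gap and then go down.

```bash
python3 -m creep '[[[-0.8,-0.2,0],[0,0,0],255],[[0,0,0],[0,0,0],255],[[0,0,1.5],[0,0,0],255],[[0,0,1.6],[0,0,0],255],[[0,0,0],[0,0,0],255]]'
python3 rel.py
```

```text
time: 2.75
position: [491.5, -17.5, 87.0]
tool_rot: [0.193, 0.981, 0.0, -0.001]
wrist_force: [-0.5, -0.7, 0.5]
width: 0.6
gripper_force: 0.0
t 2.75 p [491.5 -17.5  87. ] F [-0.5 -0.7  0.5] w 0.6 q6 -1.36
yaw_y 67.8 tab angle aligned 247.8 -> dial q 2.442
axis in tool xy (mm) [26.7 35. ] tilt z [-0.001  0.    -1.   ]
```

```bash
python3 -m creep '[[[0.6,0,0],[0,0,0],255],[[0.6,0,0],[0,0,0],255],[[0.52,-0.17,0],[0,0,8],255],[[0.52,-0.17,0],[0,0,8],255],[[0,0,0],[0,0,0],255]]'
python3 rel.py
```

```text
time: 3.25
position: [469.5, -11.2, 88.3]
tool_rot: [0.327, 0.945, 0.0, 0.0]
wrist_force: [0.9, -0.3, -0.5]
width: 0.6
gripper_force: 0.0
t 3.25 p [469.5 -11.2  88.3] F [ 0.9 -0.3 -0.5] w 0.6 q6 -1.08
yaw_y 51.8 tab angle aligned 231.8 -> dial q 2.163
axis in tool xy (mm) [14.2 34.9] tilt z [ 0.001 -0.    -1.   ]
```

```bash
python3 -m creep '[[[0.52,-0.17,0.1],[0,0,8],255],[[0.52,-0.17,0.1],[0,0,8],255],[[0.52,-0.17,0.1],[0,0,8],255],[[0.52,-0.17,0],[0,0,8],255],[[0,0,0],[0,0,0],255]]'
python3 rel.py
python3 - <<'E'
from h import *
c=env.capture("scene");im=c["img"][:,:,::-1]
cv2.imwrite("pics/s2.png",cv2.resize(im[180:310,270:430],None,fx=4,fy=4,interpolation=cv2.INTER_CUBIC))
E
```

```text
time: 3.75
position: [451.7, 0.3, 84.9]
tool_rot: [0.574, 0.819, 0.0, 0.0]
wrist_force: [-0.4, 0.2, -0.0]
width: 0.7
gripper_force: 0.0
t 3.75 p [4.517e+02 3.000e-01 8.490e+01] F [-0.4  0.2 -0. ] w 0.7 q6 -0.5
yaw_y 19.9 tab angle aligned 199.9 -> dial q 1.608
axis in tool xy (mm) [13.6 35.1] tilt z [ 0.001  0.    -1.   ]
```

View pics/s2.png

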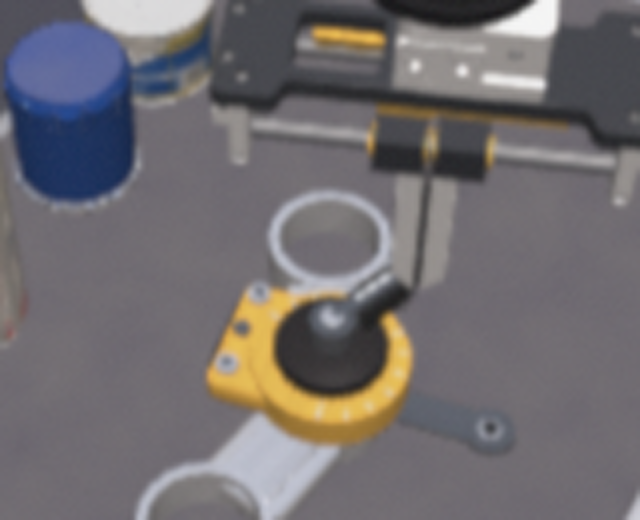

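```bash
python3 - <<'E'
from h import *
s=env.capture("scene");t=env.capture("top");p=np.array(env.state()["position"])
P=np.array([p-[0,0,11],[480,25,86.5],[480,25,58.5]])
print("scene crop",((proj(s,P)-[270,180])*4+2).round(0).tolist());print("top",proj(t,P).round(1).tolist())
# two-view triangulation of hub top: top px (293,269) ; scene px from crop (333,313)
def tri(a,b):
    (o1,d1),(o2,d2)=a,b
    k=np.linalg.lstsq(np.c_[d1,-d2],o2-o1,rcond=None)[0];x,y=o1+k[0]*d1,o2+k[1]*d2
    return (x+y)/2,np.linalg.norm(x-y)
print("hub",tri(ray(t,293.2,268.6),ray(s,270+333/4,180+315/4)))
print("tab tip",tri(ray(t,225+450/5,225+262/5),ray(s,270+402/4,180+282/4)))
im=t["img"][:,:,::-1]
cv2.imwrite("pics/t2.png",cv2.resize(im[205:325,225:360],None,fx=5,fy=5,interpolation=cv2.INTER_CUBIC))
E
```

```text
scene crop [[407.0, 317.0], [331.0, 316.0], [330.0, 352.0]]
top [[307.0, 284.3], [293.8, 269.0], [294.0, 269.1]]
hub (array([479.45113366,  25.53682212,  87.09254892]), np.float64(2.7693524735008177))
tab tip (array([463.69556985, -15.54938703,  75.10600178]), np.float64(3.9442185073557634))
```

View pics/t2.png

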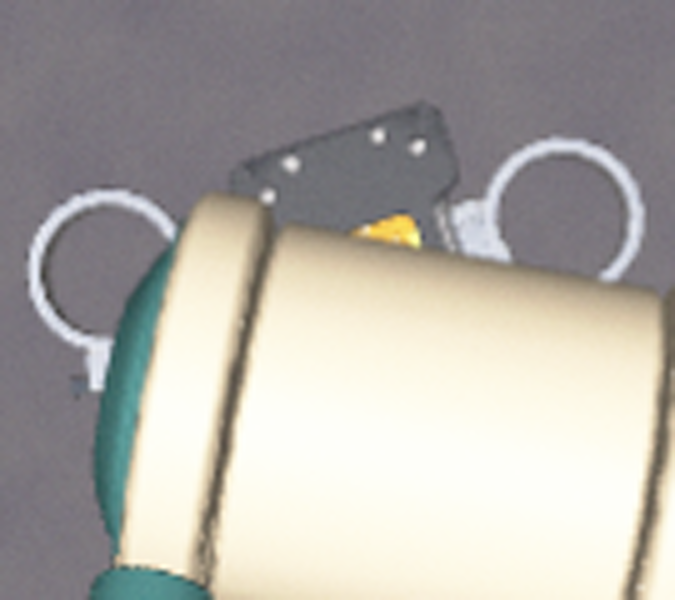

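```bash
python3 - <<'E'
from h import *
s=env.capture("scene")
for nm,p,seen in(("s1",[481.8,-12.4,114.9],(375,195)),("s2",[451.7,.3,84.9],(425,285))):
    p=np.array(p)
    for dz in(11,0,-10):print(nm,"tip z",p[2]-dz,"proj",((proj(s,[p-[0,0,dz]])[0]-[270,180])*4+2).round(0))
    print(" seen->at tip z",onz(s,270+seen[0]/4,180+seen[1]/4,p[2]-11).round(1))
x=env.state();print(x["time"],x["position"],x["wrist_force"])
im=s["img"][:,:,::-1];cv2.imwrite("pics/s3.png",cv2.resize(im[215:275,330:400],None,fx=9,fy=9,interpolation=cv2.INTER_CUBIC))
E
```

```text
s1 tip z 103.9 proj [365. 236.]
s1 tip z 114.9 proj [366. 221.]
s1 tip z 124.9 proj [367. 207.]
 seen->at tip z [487.5 -36.5 103.9]
s2 tip z 73.9 proj [408. 318.]
s2 tip z 84.9 proj [410. 304.]
s2 tip z 94.9 proj [411. 291.]
 seen->at tip z [451.8 -20.8  73.9]
3.95 [ 4.52347828e+02 -1.92060948e-01  8.46831401e+01] [-0.17831072 -0.02370499  0.38469266]
```

View pics/s3.png

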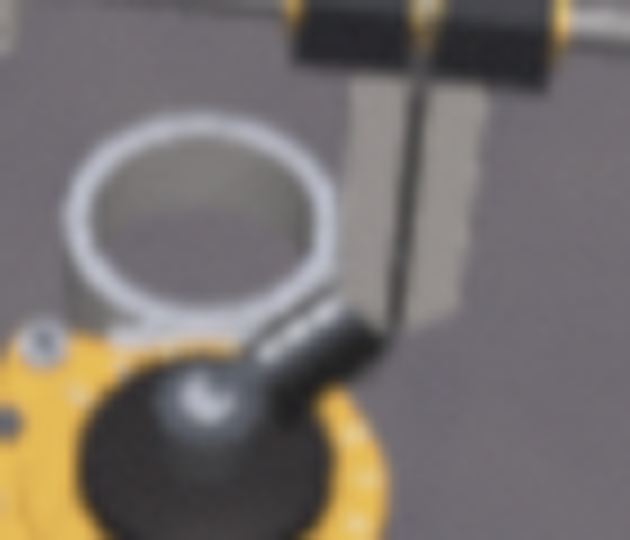

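```bash
python3 - <<'E'
from h import *
t=env.capture("top")
for n,u,v in(("corner L",235,165),("corner R",432,103),("screw1",290,163),("screw2",378,135)):
    for z in(175,200,230):print(n,z,onz(t,225+u/5,205+v/5,z).round(1))
E
python3 rel.py
```

```text
corner L 175 [529.9  61.3 175. ]
corner L 200 [528.2  59.8 200. ]
corner L 230 [526.1  57.9 230. ]
corner R 175 [552.6  -3.8 175. ]
corner R 200 [550.1  -3.4 200. ]
corner R 230 [547.2  -2.9 230. ]
screw1 175 [531.1  43.  175. ]
screw1 200 [529.3  42.  200. ]
screw1 230 [527.2  40.8 230. ]
screw2 175 [541.3  14.  175. ]
screw2 200 [539.2  13.8 200. ]
screw2 230 [536.7  13.7 230. ]
t 4.0 p [ 4.522e+02 -2.000e-01  8.460e+01] F [ 0.4 -0.1  0.1] w 0.4 q6 -0.5
yaw_y 19.9 tab angle aligned 199.9 -> dial q 1.606
axis in tool xy (mm) [14.3 34.7] tilt z [ 0.001 -0.    -1.   ]
```

The gripper body in the top view sits where the arm reports it in x and y. The fingertips in the scene view (crop 425,285) only fit if they are about 25 mm higher than the stated reach, so the fingers passed over the tab. I'll arc back, then go lower while watching the force.

```bash
python3 -m creep '[[[-0.49,0.24,-0.3],[0,0,-8],255],[[-0.49,0.24,-0.2],[0,0,-8],255],[[-0.49,0.24,0],[0,0,-8],255],[[-0.49,0.24,0],[0,0,-8],255],[[-0.49,0.24,0],[0,0,-8],255]]'
python3 -m creep '[[[-0.49,0.24,0],[0,0,-8],255],[[-0.9,-0.1,0],[0,0,0],255],[[0,0,0.5],[0,0,0],255],[[0,0,0],[0,0,0],255],[[0,0,0],[0,0,0],255]]'
python3 rel.py
```

```text
time: 4.5
position: [475.8, -13.0, 89.4]
tool_rot: [0.257, 0.966, 0.0, 0.0]
wrist_force: [-0.1, -0.3, -0.4]
width: 0.2
gripper_force: 0.0
time: 5.0
position: [488.2, -17.3, 84.0]
tool_rot: [0.193, 0.981, 0.0, -0.001]
wrist_force: [0.1, 0.4, 0.1]
width: 0.6
gripper_force: 0.0
t 5.0 p [488.2 -17.3  84. ] F [0.1 0.4 0.1] w 0.6 q6 -1.36
yaw_y 67.7 tab angle aligned 247.7 -> dial q 2.441
axis in tool xy (mm) [23.6 36.1] tilt z [-0.001  0.    -1.   ]
```

```bash
python3 -m creep '[[[0,0,0.4],[0,0,0],255],[[0,0,0.4],[0,0,0],255],[[0,0,0.4],[0,0,0],255],[[0,0,0],[0,0,0],255],[[0,0,0],[0,0,0],255]]'
python3 - <<'E'
from h import *
c=env.capture("scene");im=c["img"][:,:,::-1]
p=np.array(env.state()["position"])
for dz in (11,-14):print(dz,((proj(c,[p-[0,0,dz]])[0]-[330,205])*8).round())
cv2.imwrite("pics/s4.png",cv2.resize(im[205:275,330:400],None,fx=8,fy=8,interpolation=cv2.INTER_CUBIC))
E
```

```text
time: 5.5
position: [488.6, -17.3, 72.2]
tool_rot: [0.193, 0.981, 0.0, -0.0]
wrist_force: [0.2, -0.0, -0.3]
width: 0.4
gripper_force: 0.0
11 [222. 355.]
-14 [226. 290.]
```

View pics/s4.png

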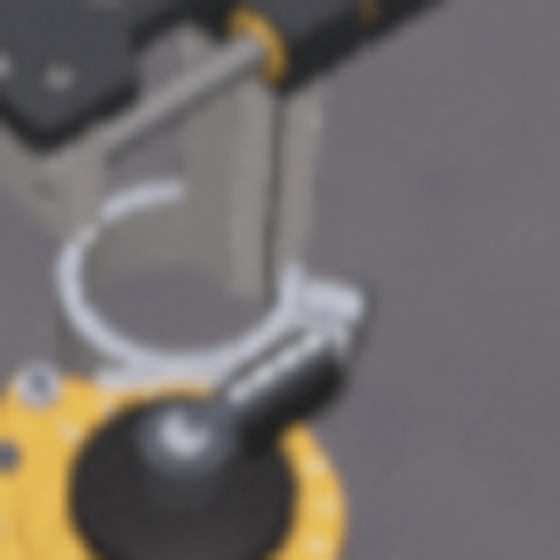

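```bash
python3 - <<'E'
from h import *
s=env.capture("scene")
for nm,p,yaw,px in(("s1",[481.8,-12.4,114.9],67.7,(270+378/4,180+195/4)),("s2",[452,0,84.7],19.9,(373.9,250.6)),("s4",[488.6,-17.3,72.2],67.7,(330+268/8,205+297/8))):
    y=np.radians(yaw);f=np.array(p)+8*np.array([-np.sin(y),np.cos(y),0])
    o,r=ray(s,*px);A=np.c_[r,[0,0,-1]];k=np.linalg.lstsq(A,f-o,rcond=None)[0]
    q=o+k[0]*r;print(nm,"ray pt",q.round(1),"face xy",f[:2].round(1),"tip below TCP",round(p[2]-q[2],1))
E
python3 rel.py
```

```text
s1 ray pt [474.6  -9.3 138.7] face xy [474.4  -9.4] tip below TCP -23.8
s2 ray pt [446.5   6.5 109.8] face xy [449.3   7.5] tip below TCP -25.1
s4 ray pt [477.3 -15.9  91.9] face xy [481.2 -14.3] tip below TCP -19.7
t 5.6 p [488.9 -17.4  72.4] F [ 0.2 -0.2 -0. ] w 0.6 q6 -1.36
yaw_y 67.7 tab angle aligned 247.7 -> dial q 2.442
axis in tool xy (mm) [24.2 35.9] tilt z [ 0.  0. -1.]
```

```bash
python3 -m creep '[[[0,-0.3,0.4],[0,0,0],255],[[0,0,0.4],[0,0,0],255],[[0,0,0.4],[0,0,0],255],[[0,0,0.3],[0,0,0],255],[[0,0,0],[0,0,0],255]]'
python3 -m creep '[[[0,0,0.2],[0,0,0],255],[[0,0,0.2],[0,0,0],255],[[0,0,0.1],[0,0,0],255],[[0,0,0],[0,0,0],255],[[0,0,0],[0,0,0],255]]'
```

```text
time: 6.1
position: [487.1, -20.1, 56.8]
tool_rot: [0.193, 0.981, 0.0, -0.001]
wrist_force: [0.5, -0.2, 0.7]
width: 0.8
gripper_force: 0.0
time: 6.6
position: [487.7, -20.2, 52.4]
tool_rot: [0.193, 0.981, 0.0, 0.0]
wrist_force: [0.8, 0.9, 0.6]
width: 0.3
gripper_force: 0.0
```

```bash
python3 -m creep '[[[0.3,0.3,0],[0,0,0],255],[[0.3,0,0],[0,0,0],255],[[0.3,0,0],[0,0,0],255],[[0.2,0,0],[0,0,0],255],[[0,0,0],[0,0,0],255]]'
python3 rel.py; python3 -m creep '[[[0.26,-0.06,0],[0,0,4],255],[[0,0,0],[0,0,0],255],[[0,0,0],[0,0,0],255],[[0,0,0],[0,0,0],255],[[0,0,0],[0,0,0],255]]'
python3 rel.py
```

```text
time: 7.1
position: [480.1, -13.8, 52.7]
tool_rot: [0.193, 0.981, -0.0, 0.002]
wrist_force: [3.4, -1.9, -1.5]
width: 0.5
gripper_force: 2.1
t 7.1 p [480.1 -13.8  52.7] F [ 3.4 -1.9 -1.5] w 0.5 q6 -1.36
yaw_y 67.8 tab angle aligned 247.8 -> dial q 2.442
axis in tool xy (mm) [14.7 35.9] tilt z [ 0.003 -0.001 -1.   ]
time: 7.6
position: [475.2, -12.3, 52.2]
tool_rot: [0.227, 0.974, 0.0, -0.001]
wrist_force: [0.4, -0.7, -0.3]
width: 0.2
gripper_force: 0.1
t 7.6 p [475.2 -12.3  52.2] F [ 0.4 -0.7 -0.3] w 0.2 q6 -1.29
yaw_y 63.8 tab angle aligned 243.8 -> dial q 2.373
axis in tool xy (mm) [12.2 35.6] tilt z [-0.001  0.001 -1.   ]
```

```bash
python3 -m creep '[[[0.5,-0.15,0],[0,0,8],255],[[0.5,-0.15,0],[0,0,8],255],[[0.5,-0.15,0],[0,0,8],255],[[0.5,-0.15,0],[0,0,8],255],[[0,0,0],[0,0,0],255]]'
python3 rel.py; python3 -m creep '[[[0.5,-0.15,0],[0,0,8],255],[[0.5,-0.15,0],[0,0,8],255],[[0.5,-0.15,0],[0,0,8],255],[[0.5,-0.15,0],[0,0,8],255],[[0,0,0],[0,0,0],255]]'
python3 rel.py
```

```text
time: 8.1
position: [455.8, -4.7, 52.2]
tool_rot: [0.486, 0.874, 0.0, -0.001]
wrist_force: [-0.6, -0.4, 0.6]
width: 0.7
gripper_force: 0.0
t 8.1 p [455.8  -4.7  52.2] F [-0.6 -0.4  0.6] w 0.7 q6 -0.72
yaw_y 31.8 tab angle aligned 211.8 -> dial q 1.814
axis in tool xy (mm) [12.5 36.2] tilt z [-0.001  0.001 -1.   ]
time: 8.6
position: [443.8, 11.7, 52.2]
tool_rot: [0.707, 0.707, -0.0, -0.001]
wrist_force: [-0.7, -0.6, -0.1]
width: 0.3
gripper_force: 0.2
t 8.6 p [443.8  11.7  52.2] F [-0.7 -0.6 -0.1] w 0.3 q6 -0.13
yaw_y -0.0 tab angle aligned 180.0 -> dial q 1.259
axis in tool xy (mm) [13.3 36.2] tilt z [-0.001  0.    -1.   ]
```

```bash
python3 -m creep '[[[0.5,-0.17,0],[0,0,8],255],[[0.5,-0.17,0],[0,0,8],255],[[0.5,-0.17,0],[0,0,8],255],[[0.5,-0.17,0],[0,0,8],255],[[0,0,0],[0,0,0],255]]'
python3 rel.py; python3 -m creep '[[[0.5,-0.17,0],[0,0,8],255],[[0.5,-0.17,0],[0,0,8],255],[[0.5,-0.17,0],[0,0,8],255],[[0,0,0],[0,0,0],255],[[0,0,0],[0,0,0],255]]'
python3 rel.py;  python3 -m creep '[[[0.25,-0.07,0],[0,0,4],255],[[0,0,0],[0,0,0],255],[[0.25,-0.07,0],[0,0,4],255],[[0,0,0],[0,0,0],255],[[0,0,0],[0,0,0],255]]'
python3 rel.py
```

```text
time: 9.1
position: [442.1, 32.5, 52.2]
tool_rot: [0.874, 0.485, -0.0, -0.0]
wrist_force: [0.6, 0.2, 0.8]
width: 0.6
gripper_force: 0.0
t 9.1 p [442.1  32.5  52.2] F [0.6 0.2 0.8] w 0.6 q6 0.47
yaw_y -32.0 tab angle aligned 148.0 -> dial q 0.702
axis in tool xy (mm) [13.7 36.1] tilt z [-0.     0.001 -1.   ]
time: 9.6
position: [447.4, 46.7, 52.2]
tool_rot: [0.956, 0.293, -0.0, -0.0]
wrist_force: [-0.9, -0.4, 1.3]
width: 0.3
gripper_force: 0.6
t 9.6 p [447.4  46.7  52.2] F [-0.9 -0.4  1.3] w 0.3 q6 0.92
yaw_y -55.9 tab angle aligned 124.1 -> dial q 0.284
axis in tool xy (mm) [14.8 36.3] tilt z [-0.001  0.    -1.   ]
time: 10.1
position: [452.1, 50.4, 52.5]
tool_rot: [0.974, 0.224, 0.001, 0.0]
wrist_force: [-0.6, 0.0, -0.5]
width: 0.7
gripper_force: 0.0
t 10.1 p [452.1  50.4  52.5] F [-0.6  0.  -0.5] w 0.7 q6 1.08
yaw_y -64.1 tab angle aligned 115.9 -> dial q 0.142
axis in tool xy (mm) [14.  35.1] tilt z [ 0.001  0.    -1.   ]
```

```bash
python3 -m creep '[[[0.25,-0.07,0],[0,0,4],255],[[0,0,0],[0,0,0],255],[[0,0,0],[0,0,0],255],[[0.12,0,0],[0,0,2],255],[[0,0,0],[0,0,0],255]]'
python3 rel.py;  python3 -m creep '[[[0.1,0,0],[0,0,1],255],[[0,0,0],[0,0,0],255],[[0,0,0],[0,0,0],255],[[0,0,0],[0,0,0],255],[[0,0,0],[0,0,0],255]]'
python3 rel.py
```

```text
time: 10.6
position: [454.6, 52.7, 52.4]
tool_rot: [0.985, 0.172, 0.0, -0.0]
wrist_force: [1.1, -0.1, 0.6]
width: 0.9
gripper_force: 0.0
t 10.6 p [454.6  52.7  52.4] F [ 1.1 -0.1  0.6] w 0.9 q6 1.19
yaw_y -70.2 tab angle aligned 109.8 -> dial q 0.035
axis in tool xy (mm) [14.5 34.7] tilt z [ 0.  0. -1.]
time: 11.1
position: [454.9, 53.0, 52.3]
tool_rot: [0.987, 0.163, -0.0, -0.0]
wrist_force: [-1.7, -1.3, 0.8]
width: 0.5
gripper_force: 0.9
t 11.1 p [454.9  53.   52.3] F [-1.7 -1.3  0.8] w 0.5 q6 1.21
yaw_y -71.2 tab angle aligned 108.8 -> dial q 0.016
axis in tool xy (mm) [14.7 34.6] tilt z [-0.001 -0.    -1.   ]
```

```bash
python3 -m creep '[[[0.15,0,0],[0,0,0],255],[[0,0,0],[0,0,0],255],[[0,0,0],[0,0,0],255],[[0,0,0],[0,0,0],255],[[0,0,0],[0,0,0],255]]'
python3 rel.py
```

```text
time: 11.6
position: [455.3, 53.3, 52.2]
tool_rot: [0.987, 0.163, -0.001, -0.0]
wrist_force: [-4.4, -1.4, 3.4]
width: 0.6
gripper_force: 2.6
t 11.6 p [455.3  53.3  52.2] F [-4.4 -1.4  3.4] w 0.6 q6 1.21
yaw_y -71.2 tab angle aligned 108.8 -> dial q 0.016
axis in tool xy (mm) [14.3 34.8] tilt z [-0.003 -0.    -1.   ]
```

It pushes back with 4.6 N where the dial should read 0, so it is on the closed stop. Next I back off, lift over the tab and come down on the clockwise side.

```bash
python3 -m creep '[[[-0.7,0,0],[0,0,0],255],[[0,0,-2],[0,0,0],255],[[0,0,-2],[0,0,0],255],[[2.2,0,0],[0,0,0],255],[[2.4,0,0],[0,0,0],255]]'
python3 -m creep '[[[0,0,0],[0,0,0],255],[[0,0,0],[0,0,0],255],[[0,0,0],[0,0,0],255],[[0,0,0],[0,0,0],255],[[0,0,0],[0,0,0],255]]'
python3 rel.py
```

```text
time: 12.1
position: [495.8, 66.3, 93.7]
tool_rot: [0.987, 0.163, 0.003, 0.0]
wrist_force: [-0.1, 0.1, 0.5]
width: 0.3
gripper_force: 0.0
time: 12.6
position: [493.1, 66.0, 92.4]
tool_rot: [0.987, 0.163, -0.0, -0.0]
wrist_force: [0.5, 0.8, -0.4]
width: 0.8
gripper_force: 0.0
t 12.6 p [493.1  66.   92.4] F [ 0.5  0.8 -0.4] w 0.8 q6 1.24
yaw_y -71.3 tab angle aligned 108.7 -> dial q 0.016
axis in tool xy (mm) [-25.6  34.6] tilt z [-0.  0. -1.]
```

```bash
python3 -m creep '[[[0,-0.1,1.5],[0,0,0],255],[[0,0,1.5],[0,0,0],255],[[0,0,1],[0,0,0],255],[[0,0,0],[0,0,0],255],[[0,0,0],[0,0,0],255]]'
python3 rel.py
python3 - <<'E'
from h import *
c=env.capture("scene");im=c["img"][:,:,::-1]
cv2.imwrite("pics/s5.png",cv2.resize(im[195:305,300:420],None,fx=5,fy=5,interpolation=cv2.INTER_CUBIC))
E
```

```text
time: 13.1
position: [493.5, 67.0, 52.5]
tool_rot: [0.987, 0.163, 0.0, -0.0]
wrist_force: [0.4, -0.1, -0.5]
width: 0.4
gripper_force: 0.0
t 13.1 p [493.5  67.   52.5] F [ 0.4 -0.1 -0.5] w 0.4 q6 1.24
yaw_y -71.3 tab angle aligned 108.7 -> dial q 0.016
axis in tool xy (mm) [-26.3  35.4] tilt z [ 0.  0. -1.]
```

View pics/s5.png

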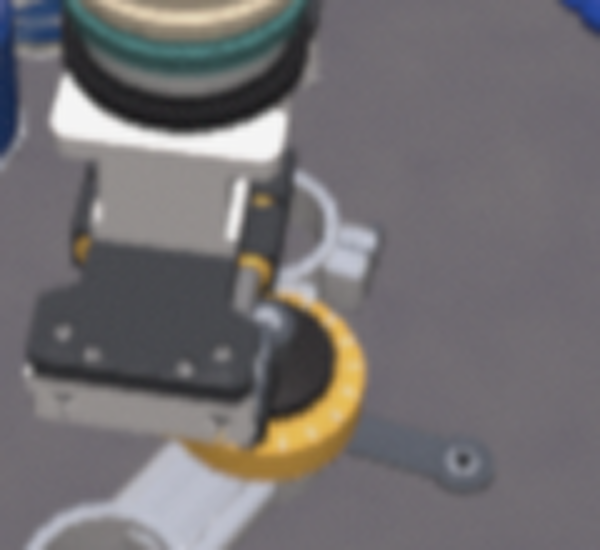

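The gripper hides the tab, but no part of it shows on the visible right side of the dial, which fits a closed dial. The yoke hasn't moved. Now the anticlockwise push.

```bash
python3 -m creep '[[[-0.4,0,0],[0,0,0],255],[[-0.4,0,0],[0,0,0],255],[[-0.3,0,0],[0,0,0],255],[[0,0,0],[0,0,0],255],[[0,0,0],[0,0,0],255]]'
python3 rel.py;  python3 -m creep '[[[-0.25,-0.09,0],[0,0,-4],255],[[-0.25,-0.09,0],[0,0,-4],255],[[-0.25,-0.09,0],[0,0,-4],255],[[-0.25,-0.09,0],[0,0,-4],255],[[0,0,0],[0,0,0],255]]'
python3 rel.py
```

```text
time: 13.65
position: [484.8, 64.2, 53.0]
tool_rot: [0.987, 0.163, 0.002, -0.0]
wrist_force: [4.4, 3.9, -1.3]
width: 0.3
gripper_force: 2.4
t 13.65 p [484.8  64.2  53. ] F [ 4.4  3.9 -1.3] w 0.3 q6 1.23
yaw_y -71.3 tab angle aligned 108.7 -> dial q 0.015
axis in tool xy (mm) [-17.1  35.6] tilt z [ 0.004  0.001 -1.   ]
time: 14.15
position: [473.7, 63.0, 52.7]
tool_rot: [0.954, 0.299, 0.002, -0.0]
wrist_force: [4.0, 2.5, -1.5]
width: 0.6
gripper_force: 2.4
t 14.15 p [473.7  63.   52.7] F [ 4.   2.5 -1.5] w 0.6 q6 0.95
yaw_y -55.2 tab angle aligned 124.8 -> dial q 0.296
axis in tool xy (mm) [-16.5  34.8] tilt z [ 0.003  0.001 -1.   ]
```

```bash
cat > chk.py <<'E'
from h import *
s0=cv2.imread("pics/scene0.png");s=env.capture("scene")["img"][:,:,::-1].copy()
for nm,(x,y,w,h),z in(("ringL",(300,290,50,45),30),("linkend",(376,276,26,24),36),("ringR",(333,225,40,28),30),("bracket",(318,245,26,30),60),("tape",(235,332,65,65),25)):
    T=s0[y:y+h,x:x+w];S=s[y-12:y+h+12,x-12:x+w+12]
    r=cv2.matchTemplate(S,T,cv2.TM_CCOEFF_NORMED);_,v,_,l=cv2.minMaxLoc(r);print(nm,round(v,3),"shift px",l[0]-12,l[1]-12)
cv2.imwrite("pics/now.png",s)
E
python3 chk.py; python3 rel.py
```

```text
ringL 1.0 shift px 0 0
linkend 0.814 shift px 0 0
ringR 0.116 shift px 12 -6
bracket 0.664 shift px -6 3
tape 1.0 shift px 0 0
t 14.2 p [473.7  63.   52.7] F [ 3.8  2.6 -2.3] w 0.4 q6 0.95
yaw_y -55.3 tab angle aligned 124.7 -> dial q 0.295
axis in tool xy (mm) [-16.5  34.8] tilt z [ 0.003  0.001 -1.   ]
```

The yoke hasn't shifted. From the contact geometry the dial is now past its first snap. I'll go on in small steps and count the force peaks and drops.

```bash
f(){ grep -E "wrist|grip"|tr '\n' ' ';python3 rel.py|grep -E "yaw|axis"|tr '\n' ' ';echo; }
python3 -m creep '[[[-0.25,-0.07,0],[0,0,-4],255],[[0,0,0],[0,0,0],255],[[0,0,0],[0,0,0],255],[[0,0,0],[0,0,0],255],[[0,0,0],[0,0,0],255]]'|f
python3 -m creep '[[[-0.25,-0.07,0],[0,0,-4],255],[[0,0,0],[0,0,0],255],[[0,0,0],[0,0,0],255],[[0,0,0],[0,0,0],255],[[0,0,0],[0,0,0],255]]'|f
python3 -m creep '[[[-0.25,-0.07,0],[0,0,-4],255],[[0,0,0],[0,0,0],255],[[0,0,0],[0,0,0],255],[[0,0,0],[0,0,0],255],[[0,0,0],[0,0,0],255]]'|f
python3 -m creep '[[[-0.25,-0.07,0],[0,0,-4],255],[[0,0,0],[0,0,0],255],[[0,0,0],[0,0,0],255],[[0,0,0],[0,0,0],255],[[0,0,0],[0,0,0],255]]'|f
python3 -m creep '[[[-0.25,-0.07,0],[0,0,-4],255],[[0,0,0],[0,0,0],255],[[0,0,0],[0,0,0],255],[[0,0,0],[0,0,0],255],[[0,0,0],[0,0,0],255]]'|f
python3 -m creep '[[[-0.25,-0.07,0],[0,0,-4],255],[[0,0,0],[0,0,0],255],[[0,0,0],[0,0,0],255],[[0,0,0],[0,0,0],255],[[0,0,0],[0,0,0],255]]'|f
```

```text
wrist_force: [-0.2, -0.1, -0.2] gripper_force: 0.0 yaw_y -51.3 tab angle aligned 128.7 -> dial q 0.365 axis in tool xy (mm) [-14.3  35.3] tilt z [-0.002 -0.    -1.   ] 
wrist_force: [0.0, -0.1, 0.3] gripper_force: 0.0 yaw_y -47.3 tab angle aligned 132.7 -> dial q 0.434 axis in tool xy (mm) [-15.2  34.6] tilt z [ 0.  0. -1.] 
wrist_force: [0.0, -0.1, -0.0] gripper_force: 0.0 yaw_y -43.3 tab angle aligned 136.7 -> dial q 0.504 axis in tool xy (mm) [-15.1  34.3] tilt z [ 0.  0. -1.] 
wrist_force: [3.0, 3.5, -1.2] gripper_force: 2.2 yaw_y -39.3 tab angle aligned 140.7 -> dial q 0.574 axis in tool xy (mm) [-15.8  33.7] tilt z [ 0.001  0.001 -1.   ] 
wrist_force: [0.4, 0.4, 0.3] gripper_force: 0.4 yaw_y -35.3 tab angle aligned 144.7 -> dial q 0.644 axis in tool xy (mm) [-14.3  34. ] tilt z [-0.001 -0.001 -1.   ] 
wrist_force: [0.6, 0.0, 0.1] gripper_force: 0.0 yaw_y -31.3 tab angle aligned 148.7 -> dial q 0.713 axis in tool xy (mm) [-14.6  33.7] tilt z [-0. -0. -1.]
```

The force peaks don't settle whether the dial is in click 2 or 3. I'll back off, clear the view and measure the tab angle from the cameras.

```bash
python3 -m creep '[[[1,0,0],[0,0,0],255],[[0,0,-3],[0,0,0],255],[[0,0,-4],[0,0,0],255],[[2,-4,0],[0,0,0],255],[[2,-4,0],[0,0,0],255]]'|head -2
python3 -m creep '[[[2,-4,0],[0,0,0],255],[[2,-4,0],[0,0,0],255],[[2,-4,0],[0,0,0],255],[[0,0,0],[0,0,0],255],[[0,0,0],[0,0,0],255]]'|head -2
cat > ang.py <<'E'
from h import *
t=env.capture("top");im=t["img"]
hsv=cv2.cvtColor(im,cv2.COLOR_RGB2HSV)
A=np.array([480.,25.])
# score: white/bright along the tab's top line (z 89, r 20..44) per tab angle, ; dark just beside
cams=[t,env.capture("scene")]
for n,c in zip(("top","scene"),cams):
    g=cv2.cvtColor(c["img"],cv2.COLOR_RGB2GRAY).astype(np.float32)
    res=[]
    for q in np.arange(-0.2,3.0,0.0349):
        th=q+1.745+0.137;e=np.array([np.cos(th),np.sin(th)]);k=np.array([-e[1],e[0]])
        def smp(off,z,rs):
            P=np.array([[*(A+r*e+off*k),z] for r in rs]);u=proj(c,P).astype(np.float32)
            return cv2.remap(g,u[:,0:1],u[:,1:2],cv2.INTER_LINEAR).mean()
        rs=np.arange(18,45,2)
        res.append((smp(0,89,rs)-0.5*(smp(5,88,rs)+smp(-5,88,rs)),q))
    res.sort(reverse=True);print(n,[(round(float(a)),round(float(q)/0.349,2)) for a,q in res[:6]])
v=hsv[225:325,225:360]
d=((v[...,2]<75)).astype(np.uint8);cn,_=cv2.findContours(d,cv2.RETR_EXTERNAL,cv2.CHAIN_APPROX_NONE)
k=max(cn,key=cv2.contourArea);P=np.array([onz(t,*(p[0]+225),80)[:2] for p in k]);r=np.linalg.norm(P-A,axis=1);i=r.argmax()
print("dark blob",cv2.contourArea(k),"farthest r",r[i].round(1),"clicks",((np.arctan2(*(P[i]-A)[::-1])%(2*np.pi))-1.882)/.349)
E
python3 ang.py; python3 chk.py; python3 rel.py
```

```text
time: 17.7
position: [418.1, 140.4, 123.8]
time: 18.2
position: [344.8, 253.9, 122.5]
top [(135, 2.83), (115, 2.93), (96, 2.73), (38, 3.03), (31, 2.63), (18, 3.83)]
scene [(10, 3.53), (9, 3.43), (7, 3.63), (6, -0.27), (6, -0.17), (6, 3.33)]
dark blob 251.0 farthest r 41.2 clicks 3.1949556628418074
ringL 0.076 shift px 12 1
linkend 0.346 shift px -12 8
ringR 0.165 shift px -12 3
bracket 0.981 shift px 0 0
tape 1.0 shift px 0 0
t 18.35 p [345.9 252.2 122.4] F [0.  0.6 0.3] w 0.4 q6 1.01
yaw_y -31.3 tab angle aligned 148.7 -> dial q 0.713
axis in tool xy (mm) [-124.3  232.7] tilt z [ 0. -0. -1.]
```

The top view puts the tab at click 3 (2.83, by a strong margin). One more click is needed, so I'll return to the clockwise side.

```bash
python3 -m creep '[[[-2.2,4.5,0],[0,0,0],255],[[-2.2,4.5,0],[0,0,0],255],[[-2.2,4.5,0],[0,0,0],255],[[-2.2,4.5,0],[0,0,0],255],[[-0.8,1.6,0],[0,0,0],255]]'|head -2
python3 -m creep '[[[0,0,0],[0,0,0],255],[[0,0,2],[0,0,0],255],[[0,0,1],[0,0,0],255],[[0,0,0],[0,0,0],255],[[0,0,0],[0,0,0],255]]'|head -4
python3 rel.py
```

```text
time: 18.85
position: [465.8, 64.0, 122.4]
time: 19.35
position: [462.2, 69.8, 92.4]
tool_rot: [0.871, 0.491, -0.0, -0.0]
wrist_force: [0.4, -0.1, -0.2]
t 19.35 p [462.2  69.8  92.4] F [ 0.4 -0.1 -0.2] w 0.5 q6 0.55
yaw_y -31.2 tab angle aligned 148.8 -> dial q 0.715
axis in tool xy (mm) [-29.1  38.4] tilt z [-0.  0. -1.]
```

```bash
f(){ grep -E "wrist|grip"|tr '\n' ' ';python3 rel.py|grep -E "yaw|axis"|tr '\n' ' ';echo; }
python3 -m creep '[[[0,0.3,1.5],[0,0,0],255],[[0,0,1.5],[0,0,0],255],[[0,0,1],[0,0,0],255],[[0,0,0],[0,0,0],255],[[0,0,0],[0,0,0],255]]'|f
python3 -m creep '[[[-0.5,0,0],[0,0,0],255],[[-0.5,0,0],[0,0,0],255],[[-0.3,0,0],[0,0,0],255],[[0,0,0],[0,0,0],255],[[0,0,0],[0,0,0],255]]'|f
python3 -m creep '[[[-0.25,-0.08,0],[0,0,-4],255],[[0,0,0],[0,0,0],255],[[0,0,0],[0,0,0],255],[[0,0,0],[0,0,0],255],[[0,0,0],[0,0,0],255]]'|f
python3 -m creep '[[[-0.25,-0.08,0],[0,0,-4],255],[[0,0,0],[0,0,0],255],[[0,0,0],[0,0,0],255],[[0,0,0],[0,0,0],255],[[0,0,0],[0,0,0],255]]'|f
```

```text
wrist_force: [0.4, 0.5, 0.4] gripper_force: 0.0 yaw_y -31.2 tab angle aligned 148.8 -> dial q 0.714 axis in tool xy (mm) [-29.3  34.8] tilt z [ 0.001  0.    -1.   ] 
wrist_force: [-0.9, -1.0, -0.0] gripper_force: 0.0 yaw_y -31.3 tab angle aligned 148.7 -> dial q 0.714 axis in tool xy (mm) [-15.8  34.8] tilt z [ 0.  0. -1.] 
wrist_force: [0.5, 0.6, 0.5] gripper_force: 0.0 yaw_y -27.3 tab angle aligned 152.7 -> dial q 0.784 axis in tool xy (mm) [-16.   34.6] tilt z [ 0.  0. -1.] 
wrist_force: [-0.5, -0.0, -1.0] gripper_force: 0.0 yaw_y -23.3 tab angle aligned 156.7 -> dial q 0.853 axis in tool xy (mm) [-15.9  34.4] tilt z [ 0.  0. -1.]
```

```bash
f(){ grep -E "wrist|grip"|tr '\n' ' ';python3 rel.py|grep -E "yaw|axis"|tr '\n' ' ';echo; }
python3 -m creep '[[[-0.25,-0.08,0],[0,0,-4],255],[[0,0,0],[0,0,0],255],[[0,0,0],[0,0,0],255],[[0,0,0],[0,0,0],255],[[0,0,0],[0,0,0],255]]'|f
python3 -m creep '[[[-0.12,-0.04,0],[0,0,-2],255],[[0,0,0],[0,0,0],255],[[0,0,0],[0,0,0],255],[[0,0,0],[0,0,0],255],[[0,0,0],[0,0,0],255]]'|f
```

```text
wrist_force: [1.9, 3.4, -1.4] gripper_force: 1.5 yaw_y -19.3 tab angle aligned 160.7 -> dial q 0.923 axis in tool xy (mm) [-16.3  33.8] tilt z [ 0.001  0.001 -1.   ] 
wrist_force: [2.0, 3.9, -1.1] gripper_force: 2.4 yaw_y -17.3 tab angle aligned 162.7 -> dial q 0.957 axis in tool xy (mm) [-16.7  33.6] tilt z [ 0.002  0.001 -1.   ]
```

Contact with the force rising, as expected. I'll go on in 2° steps until it drops.

```bash
f(){ grep -E "wrist|grip"|tr '\n' ' ';python3 rel.py|grep -E "yaw|axis"|tr '\n' ' ';echo; }
python3 -m creep '[[[-0.12,-0.04,0],[0,0,-2],255],[[0,0,0],[0,0,0],255],[[0,0,0],[0,0,0],255],[[0,0,0],[0,0,0],255],[[0,0,0],[0,0,0],255]]'|f
python3 -m creep '[[[-0.12,-0.04,0],[0,0,-2],255],[[0,0,0],[0,0,0],255],[[0,0,0],[0,0,0],255],[[0,0,0],[0,0,0],255],[[0,0,0],[0,0,0],255]]'|f
```

```text
wrist_force: [2.1, 2.1, -0.5] gripper_force: 1.3 yaw_y -15.3 tab angle aligned 164.7 -> dial q 0.993 axis in tool xy (mm) [-15.6  33.8] tilt z [ 0. -0. -1.] 
wrist_force: [0.6, 1.2, 0.2] gripper_force: 0.0 yaw_y -13.3 tab angle aligned 166.7 -> dial q 1.028 axis in tool xy (mm) [-15.3  34.5] tilt z [-0.001 -0.001 -1.   ]
```

The force has dropped, so it snapped. I'll retreat and check with the camera.

```bash
python3 -m creep '[[[1,0,0],[0,0,0],255],[[0,0,-3],[0,0,0],255],[[0,0,-4],[0,0,0],255],[[3.5,-3,0],[0,0,0],255],[[3.5,-3,0],[0,0,0],255]]'|head -2
python3 -m creep '[[[3.5,-3,0],[0,0,0],255],[[3.5,-3,0],[0,0,0],255],[[3.5,-3,0],[0,0,0],255],[[0,-4,0],[0,0,0],255],[[0,-4,0],[0,0,0],255]]'|head -2
python3 ang.py; python3 chk.py; python3 rel.py
```

```text
time: 23.85
position: [411.7, 140.6, 123.7]
time: 24.35
position: [267.6, 282.3, 122.2]
top [(139, 3.33), (124, 3.43), (97, 3.23), (48, 3.53), (26, 3.13), (16, 4.33)]
scene [(59, 3.43), (54, 3.53), (49, 3.33), (33, 3.63), (27, 3.23), (27, 7.73)]
dark blob 160.5 farthest r 37.9 clicks 3.009017220485414
ringL 1.0 shift px 0 0
linkend 0.992 shift px 0 0
ringR 0.889 shift px 0 0
bracket 0.999 shift px 0 0
tape 0.999 shift px 0 0
t 24.5 p [266.8 281.3 122.3] F [ 0.1 -0.5 -0.5] w -0.1 q6 0.86
yaw_y -13.0 tab angle aligned 167.0 -> dial q 1.032
axis in tool xy (mm) [-201.6  265.5] tilt z [-0.001 -0.    -1.   ]
```

The reading falls between clicks (3.4). I'll measure the tab's white line direction directly, independent of my axis estimate, and refine the yaw.

```bash
cat > line.py <<'E'
from h import *
def line(c,img,nm):
    g=cv2.cvtColor(img,cv2.COLOR_BGR2GRAY);h=cv2.cvtColor(img,cv2.COLOR_BGR2HSV)
    P=[]
    ctr=proj(c,[[480,25,88]])[0]
    H,W=g.shape
    for v in range(int(ctr[1])-45,int(ctr[1])+45):
        for u in range(int(ctr[0])-45,int(ctr[0])+45):
            x=onz(c,u,v,89);r=np.hypot(x[0]-480,x[1]-25)
            if 13<r<47 and g[v,u]>135 and h[v,u,1]<80:P.append([x[0],x[1],g[v,u]])
    P=np.array(P)
    if not len(P):return print(nm,"none")
    # cluster by angle around axis
    a=np.arctan2(P[:,1]-25,P[:,0]-480);hist=[(int((np.abs(np.angle(np.exp(1j*(a-t))))<.3).sum()),t) for t in np.arange(-3.14,3.14,.05)]
    n,t=max(hist);S=P[np.abs(np.angle(np.exp(1j*(a-t))))<.35];m=np.average(S[:,:2],axis=0,weights=S[:,2]-120)
    d=np.linalg.svd(S[:,:2]-m)[2][0];d*=np.sign(d@(m-[480,25]))
    w=np.arctan2(d[1],d[0])%(2*np.pi);w2=np.arctan2(m[1]-25,m[0]-480)%(2*np.pi)
    print(nm,"n",len(S),"mean",m.round(1),"line dir clicks",round((w-1.882)/.349,2),"ray dir clicks",round((w2-1.882)/.349,2))
t=env.capture("top");s=env.capture("scene")
line(t,cv2.imread("pics/top0.png"),"top start");line(t,t["img"][:,:,::-1].copy(),"top now")
line(s,cv2.imread("pics/scene0.png"),"scene start");line(s,s["img"][:,:,::-1].copy(),"scene now")
# rings
for c,im in((t,cv2.imread("pics/top0.png")),):
    for u,v in((247,259),(338,249)):
        roi=im[v-28:v+28,u-28:u+28];g=cv2.cvtColor(cv2.resize(roi,None,fx=4,fy=4,interpolation=cv2.INTER_CUBIC),cv2.COLOR_BGR2GRAY)
        C=cv2.HoughCircles(g,cv2.HOUGH_GRADIENT,1,200,param1=100,param2=20,minRadius=45,maxRadius=80)
        x=C[0,0];print("ring",onz(c,u-28+x[0]/4-.4,v-28+x[1]/4-.4,30).round(1),x)
E
python3 line.py
```

```text
top start n 99 mean [498.4 -11. ] line dir clicks 5.06 ray dir clicks 9.46
top now n 99 mean [490.2 -14. ] line dir clicks -4.79 ray dir clicks 8.84
scene start n 94 mean [473.   -6.2] line dir clicks 6.89 ray dir clicks 7.47
scene now n 103 mean [470.3  -6.5] line dir clicks 6.98 ray dir clicks 7.26
ring [498.4 120.1  30. ] [109.5 111.5  54.2]
ring [524.  -58.8  30. ] [111.5 109.5  54.1]
```

```bash
cat > line2.py <<'E'
from h import *
A=np.array([481.,26.])
def go(c,a,b,nm):
    ga,gb=[cv2.cvtColor(x,cv2.COLOR_BGR2GRAY).astype(int) for x in(a,b)]
    d=gb-ga;P=[];ctr=proj(c,[[*A,88]])[0].astype(int)
    hb=cv2.cvtColor(b,cv2.COLOR_BGR2HSV)
    for sgn,lab,g in((1,"now",b),(-1,"start",a)):
        h=cv2.cvtColor(g,cv2.COLOR_BGR2HSV);S=[];D=[]
        for v in range(ctr[1]-45,ctr[1]+45):
            for u in range(ctr[0]-45,ctr[0]+45):
                x=onz(c,u,v,89)[:2];r=np.hypot(*(x-A))
                if 15<r<50 and abs(d[v,u])>25:
                    if h[v,u,1]<90 and h[v,u,2]>110 and sgn*d[v,u]>25:S.append([*x,u,v])
                    if h[v,u,2]<90 and sgn*d[v,u]<-25:D.append([*onz(c,u,v,80)[:2],u,v])
        for k,Q in(("white",S),("dark",D)):
            Q=np.array(Q)
            if len(Q)<4:print(nm,lab,k,len(Q));continue
            m=np.median(Q,axis=0);dd=np.linalg.svd(Q[:,:2]-Q[:,:2].mean(0))[2][0];dd*=np.sign(dd@(m[:2]-A))
            f=lambda e:round((np.arctan2(e[1],e[0])%(2*np.pi)-1.745-.14)/.349,2)
            print(nm,lab,k,len(Q),"med",m.round(1),"line",f(dd),"ray",f(m[:2]-A))
t=env.capture("top");s=env.capture("scene")
go(t,cv2.imread("pics/top0.png"),t["img"][:,:,::-1].copy(),"top")
go(s,cv2.imread("pics/scene0.png"),s["img"][:,:,::-1].copy(),"scene")
np.set_printoptions(linewidth=250)
p=proj(t,[[480,25,88]])[0].astype(int);print(p);print(cv2.cvtColor(t["img"],cv2.COLOR_RGB2GRAY)[p[1]-8:p[1]+30,p[0]-24:p[0]+16:1])
E
python3 line2.py
```

```text
top now white 49 med [459.9  26.  293.  280. ] line 0.06 ray 3.6
top now dark 48 med [454.1  22.3 295.  283. ] line 1.83 ray 3.99
top start white 46 med [465.4  10.6 301.5 277.5] line 10.23 ray 5.83
top start dark 44 med [463.3  14.9 299.  278. ] line 8.54 ray 5.21
scene now white 109 med [460.2   6.5 366.  254. ] line 8.48 ray 5.75
scene now dark 51 med [442.2  31.2 369.  271. ] line 4.88 ray 3.22
scene start white 17 med [466.9   2.5 366.  251. ] line 10.42 ray 6.55
scene start dark 107 med [462.1   5.2 365.  256. ] line 8.02 ray 5.99
[293 269]
[[228 228 228 ... 215 221 220]
 [226 225 228 ... 179 220 220]
 [227 228 227 ... 158 221 220]
 ...
 [136 138 135 ... 133 136 133]
 [133 134 133 ... 137 136 134]
 [136 134 131 ... 134 134 133]]
```

```bash
python3 - <<'E'
from h import *
t=env.capture("top");h=cv2.cvtColor(t["img"],cv2.COLOR_RGB2HSV)
print("cols 268..324")
for v in range(250,300):
    print(v,"".join("g" if h[v,u,1]>110 and h[v,u,2]>120 else "W" if h[v,u,2]>140 and h[v,u,1]<60 else "#" if h[v,u,2]<85 else "." for u in range(268,325)))
for r in (0,10,20,30,40,46):
    print(r,[proj(t,[[481+r*np.cos(1.745+.14+k*.349),26+r*np.sin(1.745+.14+k*.349),89]])[0].round(1).tolist() for k in(2,3,4,5)])
E
```

```text
cols 268..324
250 .......gggg..gggggggggggggggg.WgggggggggWWWWWWWWWWWWWWWWW
251 ......Wgggggggggggggggggggggg..gggggggggWWWWWWWWWWWWWWWWW
252 WWW...Wggggggggggggggggggggggggggggg.ggg.WWWWWWWWWWWWWWWW
253 WWWWWWWgggggggggggggggggggggggggggg..ggg.WWWWWWWWWWWWWWWW
254 WWWWWWW.ggggggggggggggggggggggggggg.gggg.WWWWWWWWWWWWWWWW
255 WWWWWWW.gggggggggggggggg.g.ggggggggggggg.WWWWWWWWWWWWWWWW
256 WWWWWWWWggggggggggggg#########.ggggggggggWWWWWWWWWWWWWWWW
257 WWWWWWWWggggggggggg#############.ggggggg.WWWWWWWWWWWWWWWW
258 WWWWWWWWggggggggg#################ggggg..g.WWWWWWWWWWWWWW
259 WWWWWWWWggggggg..##################gggg.gggWWWWWWWWWWWWWW
260 WWWWWWWWggggggg#####################ggggggg.WWWWWWWWWWWWW
261 WWWWWWW.gggggg######################.gggggggWWWWWWWWWWWWW
262 WWWWWWWgggggg.######################.ggggggg.WWWWWWWWWWWW
263 WWWWWWWgggggg#########......##########gggg.W.WWWWWWWWWWWW
264 WWWWWW.gggggg########.........########gggg...WWWWWWWWWWWW
265 WWWWWWgggggg.#######.....WW....########ggggggWWWWWWWWWWWW
266 WWWWWWgggggg#######...WWWWWW...########gggggg.WWWWWWWWWWW
267 WWWWWWgggggg#######...WWWWWW
[... 1720 characters left out ...]
..........W..................................
296 .......W................................W................
297 .W........W......................W.......................
298 ..........W..............................................
299 ....................................W...WW...............
0 [[293.2, 268.4], [293.2, 268.4], [293.2, 268.4], [293.2, 268.4]]
10 [[290.2, 273.0], [291.9, 273.7], [293.8, 273.9], [295.6, 273.3]]
20 [[287.2, 277.5], [290.7, 279.1], [294.4, 279.3], [298.1, 278.2]]
30 [[284.2, 282.1], [289.4, 284.4], [295.0, 284.7], [300.5, 283.1]]
40 [[281.1, 286.7], [288.1, 289.7], [295.6, 290.2], [302.9, 288.0]]
46 [[279.3, 289.4], [287.3, 292.9], [296.0, 293.4], [304.4, 290.9]]
```

The char map shows the tab's white line running from (292,277) to (291,292), which is about 3.45 clicks. It may still be settling, so I'll let time pass and measure again with a sub-pixel line fit.

```bash
cat > tip.py <<'E'
from h import *
def tip(im,t,A=(481.,26.),yaw=.14):
    h=cv2.cvtColor(im,cv2.COLOR_RGB2HSV).astype(float);g=np.clip(h[...,2]-110,0,None)*(h[...,1]<70)
    best=[]
    for off in np.arange(-3,10,.02):
        th=1.745+yaw+off*.349;r=np.arange(24,45,1.)
        u=proj(t,np.c_[A[0]+r*np.cos(th),A[1]+r*np.sin(th),0*r+89]).astype(np.float32)
        k=np.array([-np.sin(th),np.cos(th)]);w=[proj(t,np.c_[A[0]+r*np.cos(th)+s*k[0],A[1]+r*np.sin(th)+s*k[1],0*r+87]).astype(np.float32) for s in(-5,5)]
        f=lambda q:cv2.remap(g.astype(np.float32),q[:,:1].copy(),q[:,1:].copy(),cv2.INTER_LINEAR).mean()
        V=lambda q:cv2.remap(h[...,2].astype(np.float32),q[:,:1].copy(),q[:,1:].copy(),cv2.INTER_LINEAR).mean()
        best.append((f(u)-.5*(V(w[0])+V(w[1])),off))
    return max(best)
if __name__=="__main__":
    t=env.capture("top")
    for A in((480,25),(481,26),(482,27)):
        print(A,"start",tip(cv2.imread("pics/top0.png")[:,:,::-1].copy(),t,A),"now",tip(t["img"],t,A))
    print(env.state()["time"])
E
python3 tip.py; python3 -m creep '[[[0,0,0],[0,0,0],255],[[0,0,0],[0,0,0],255],[[0,0,0],[0,0,0],255],[[0,0,0],[0,0,0],255],[[0,0,0],[0,0,0],255]]'|head -1
python3 tip.py
```

```text
(480, 25) start (np.float32(20.631973), np.float64(7.04000000000001)) now (np.float32(33.917015), np.float64(3.3600000000000056))
(481, 26) start (np.float32(29.748909), np.float64(6.980000000000009)) now (np.float32(40.90325), np.float64(3.4400000000000057))
(482, 27) start (np.float32(36.45861), np.float64(6.940000000000008)) now (np.float32(44.574776), np.float64(3.5400000000000063))
24.8
time: 25.3
(480, 25) start (np.float32(20.631973), np.float64(7.04000000000001)) now (np.float32(34.523598), np.float64(3.3600000000000056))
(481, 26) start (np.float32(29.748909), np.float64(6.980000000000009)) now (np.float32(41.58362), np.float64(3.4400000000000057))
(482, 27) start (np.float32(36.45861), np.float64(6.940000000000008)) now (np.float32(45.204636), np.float64(3.5400000000000063))
25.35
```

The dial is steady at about 3.45 clicks, balanced near the half-way hump, and the earlier force faded smoothly where a snap would have been sudden. It needs a nudge a little past half way, to about 3.7, so it falls into click 4.

```bash
python3 -m creep '[[[-2.8,3.7,0],[0,0,0],255],[[-2.8,3.7,0],[0,0,0],255],[[-2.8,3.7,0],[0,0,0],255],[[-2.8,3.7,0],[0,0,0],255],[[-2.8,3.7,0],[0,0,0],255]]'|head -2
python3 -m creep '[[[-1.7,2.2,0],[0,0,0],255],[[-1.7,2.2,0],[0,0,0],255],[[0,0,1.5],[0,0,0],255],[[0,0,1.5],[0,0,0],255],[[0,0,0],[0,0,0],255]]'|head -4
python3 rel.py
```

```text
time: 25.85
position: [418.2, 100.7, 122.6]
time: 26.35
position: [450.6, 58.8, 90.7]
tool_rot: [0.784, 0.621, -0.002, -0.001]
wrist_force: [-0.1, 0.3, -0.6]
t 26.35 p [450.6  58.8  90.7] F [-0.1  0.3 -0.6] w 0.3 q6 0.21
yaw_y -13.3 tab angle aligned 166.7 -> dial q 1.028
axis in tool xy (mm) [-26.1  36.4] tilt z [-0.004  0.    -1.   ]
```

```bash
f(){ grep -E "wrist|grip"|tr '\n' ' ';python3 rel.py|grep -E "yaw|axis"|tr '\n' ' ';echo; }
python3 -m creep '[[[0,0,1.5],[0,0,0],255],[[0,0,1.5],[0,0,0],255],[[0,0,0.9],[0,0,0],255],[[0,0,0],[0,0,0],255],[[0,0,0],[0,0,0],255]]'|f
python3 -m creep '[[[-0.4,0,0],[0,0,0],255],[[-0.3,0,0],[0,0,0],255],[[-0.25,0,0],[0,0,0],255],[[0,0,0],[0,0,0],255],[[0,0,0],[0,0,0],255]]'|f
python3 -m creep '[[[-0.13,-0.04,0],[0,0,-2],255],[[0,0,0],[0,0,0],255],[[-0.13,-0.04,0],[0,0,-2],255],[[0,0,0],[0,0,0],255],[[0,0,0],[0,0,0],255]]'|f
python3 tip.py
```

```text
wrist_force: [-0.2, 1.4, -0.5] gripper_force: 0.0 yaw_y -13.2 tab angle aligned 166.8 -> dial q 1.029 axis in tool xy (mm) [-27.   34.5] tilt z [ 0.001  0.    -1.   ] 
wrist_force: [-1.1, -0.2, -0.3] gripper_force: 0.0 yaw_y -13.3 tab angle aligned 166.7 -> dial q 1.028 axis in tool xy (mm) [-17.1  34.8] tilt z [ 0.  0. -1.] 
wrist_force: [0.3, 0.2, 0.5] gripper_force: 0.0 yaw_y -9.3 tab angle aligned 170.7 -> dial q 1.097 axis in tool xy (mm) [-17.2  34.5] tilt z [ 0.  0. -1.] 
(480, 25) start (np.float32(20.631973), np.float64(7.04000000000001)) now (np.float32(-88.14444), np.float64(4.7800000000000065))
(481, 26) start (np.float32(29.748909), np.float64(6.980000000000009)) now (np.float32(-90.2881), np.float64(4.840000000000007))
(482, 27) start (np.float32(36.45861), np.float64(6.940000000000008)) now (np.float32(-92.77939), np.float64(4.9000000000000075))
27.9
```

```bash
f(){ grep -E "wrist|grip"|tr '\n' ' ';python3 rel.py|grep -E "yaw|axis"|tr '\n' ' ';echo; }
python3 -m creep '[[[-0.13,-0.04,0],[0,0,-2],255],[[0,0,0],[0,0,0],255],[[0,0,0],[0,0,0],255],[[0,0,0],[0,0,0],255],[[0,0,0],[0,0,0],255]]'|f
python3 -m creep '[[[-0.13,-0.04,0],[0,0,-2],255],[[0,0,0],[0,0,0],255],[[0,0,0],[0,0,0],255],[[0,0,0],[0,0,0],255],[[0,0,0],[0,0,0],255]]'|f
```

```text
wrist_force: [0.1, 0.4, -0.9] gripper_force: 0.3 yaw_y -7.3 tab angle aligned 172.7 -> dial q 1.133 axis in tool xy (mm) [-17.1  34.2] tilt z [ 0.  0. -1.] 
wrist_force: [0.2, 0.2, 0.1] gripper_force: 0.0 yaw_y -5.3 tab angle aligned 174.7 -> dial q 1.168 axis in tool xy (mm) [-16.9  34.2] tilt z [-0.  0. -1.]
```

```bash
python3 -m creep '[[[1,0,0],[0,0,0],255],[[0,0,-3],[0,0,0],255],[[0,0,-4],[0,0,0],255],[[3.5,-3,0],[0,0,0],255],[[3.5,-3,0],[0,0,0],255]]'|head -2
python3 -m creep '[[[3.5,-3,0],[0,0,0],255],[[3.5,-3,0],[0,0,0],255],[[3.5,-3,0],[0,0,0],255],[[0,-4,0],[0,0,0],255],[[0,-4,0],[0,0,0],255]]'|head -2
python3 tip.py; python3 chk.py
python3 - <<'E'
from h import *
h=cv2.cvtColor(env.capture("top")["img"],cv2.COLOR_RGB2HSV)
for v in range(272,296):
    print(v,"".join("g" if h[v,u,1]>110 and h[v,u,2]>120 else "W" if h[v,u,2]>140 and h[v,u,1]<60 else "#" if h[v,u,2]<85 else "." for u in range(268,325)))
E
```

```text
time: 29.4
position: [396.3, 131.2, 124.7]
time: 29.9
position: [233.7, 251.6, 123.3]
(480, 25) start (np.float32(20.631973), np.float64(7.04000000000001)) now (np.float32(28.255997), np.float64(3.880000000000006))
(481, 26) start (np.float32(29.748909), np.float64(6.980000000000009)) now (np.float32(35.593056), np.float64(3.9400000000000066))
(482, 27) start (np.float32(36.45861), np.float64(6.940000000000008)) now (np.float32(40.00614), np.float64(4.020000000000007))
29.95
ringL 1.0 shift px 0 0
linkend 0.992 shift px 0 0
ringR 0.889 shift px 0 0
bracket 1.0 shift px 0 0
tape 1.0 shift px 0 0
272 WWWWWWgggggg.####.................####.gggggg.WW.........
273 WWWWWW.g...gg#####......W...#....#####ggggggg............
274 WWWWWW...gggg#####..........#...######ggggggg............
275 WWWWWWWgggggg.####..........##..#####gggg..gg............
276 .WWWWWWggggggg######..#..WW.#########ggggg...............
277 ......Wggggggg.#########.WWW########ggggggg.W............
278 ........gggggggg########.WWW.######.gggggggg.............
279 .......W.g.Wggggg.#######WWW.####.gggggggggW.............
28
[... 289 characters left out ...]
W.................
285 W...........W.gggggggggg#.WW.##gg..gg.W..................
286 .............W.ggggg.Wgg#.WWW#.ggg.g.....................
287 W.................gg.Wgg#.WWW.#ggg.W.....................
288 W.................W...gg#.WWW.#.W........................
289 .....................WW.#.WWW.#..........................
290 .W......................#.WWW.##.........................
291 ........................#.WWW.#..........................
292 ......W...................WWW........W..............W.W..
293 ...W...W.................................................
294 .W.W.....................................................
295 ........W................................................
```

The dial reads 3.94 on a scale where the start read 6.98 for 7 clicks, so it is resting in click 4. The yoke and tape haven't moved and the arm is clear.

```bash
python3 -c "
from station import env
print(env.job_done())"
```

```text
the job is handed in; nothing more can be done
None
```

I pushed the dial to its closed stop, then anticlockwise to the fourth click, and handed the job in; no verdict came back. The last pictures showed it resting at click 4 with the yoke unmoved, but only force and finger position, no picture, showed it reaching the stop.

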